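# Pour the control knobs into the parts bowl

## Task

The orange scoop cup with eight control knobs is parked in its stand, with its handle under the hood. Draw it out, stand it upright on the blue mat and let go, then take it by its black handle and pour all eight knobs into the steel bowl; finally stand the empty cup upright on the mat again. Leave the bowl where it stands and the other things on the bench alone.

Things in the scene. Friction and masses are not known exactly. Their poses are not given: they have to be found in the camera images.
- cup_center (a point): Middle of the orange scoop cup, 42.5 mm above its underside. Rigid, square, open top, 85 tall, 58 wide over two flat upright cheeks that reach from 74 before (-x) to 50 behind this point. z up, -x to the lip, +x to the handle. Between the cheeks: a front ramp leaning 50 degrees forward, an upright back wall. 130 g, balanced near here. In the stand, grip it here from above across the cheeks (y).
- cup_handle (a point): Middle of the cup's black handle, 82 mm behind (+x) cup_center and 23.5 higher. A flat upright paddle on the back wall: 14 thick (y), 58 long (x), 40 tall (z), its top level with the cup's rim; grip it across its thickness, from above or with the gripper leaning. Axes as cup_center. The cup with handle is 182 long.
- cup_lip (a point): Middle of the pouring lip (upper edge of the ramp), 74 mm in front (-x) of cup_center and 16.5 higher. Tipped forward by 40 degrees the ramp is level; at some 75 to 90 degrees the knobs slide out over this lip. Axes as cup_center.
- dock: Grey parking stand, fixed; origin on the bench. Floor 6 mm thick, 205 by 100. Its blue hood (100 wide, top at 118, roof inside at 111, inside 88 wide, shut at the back) covers only the handle, from x 38 to 107; the rest is open above and in front. The parked cup's cup_center is about 20 in front (-x) of the origin. The cup comes out along the stand's -x; after 70 the handle is clear of the hood.
- mat: Blue work mat with two white lines, fixed flat on the bench, 220 (x) by 170 (y) by 3 mm; origin at its centre on the bench.
- bowl: Round steel parts bowl, standing loose on the bench, empty at first, 600 g; 160 mm across the rim, 124 across the foot, 62 tall, wall 4, floor 5 thick. Origin at the centre of its underside.
- reel_c (a point): Middle of a green reel of solder, 62 mm across, 46 mm tall, loose; not part of the job.
- driver_grip (a point): Grip of a red-handled screwdriver, 170 mm long, lying loose; not part of the job.
- flux: Amber flux bottle, 44 mm across, 100 mm tall, loose; origin at the centre of its foot; not part of the job.
- tape: Roll of yellow tape, 72 mm across, 19 mm tall, lying loose; origin at the centre of its underside; not part of the job.
- knob0_c (a point): Middle of control knob 1 of 8: black cylinder with a metal cap, 22 mm across, 18 mm tall, 12 g; z along its axis. All eight start in the cup.
- knob1_c (a point): Middle of control knob 2 of 8: black cylinder with a metal cap, 22 mm across, 18 mm tall, 12 g; z along its axis. All eight start in the cup.
- knob2_c (a point): Middle of control knob 3 of 8: black cylinder with a metal cap, 22 mm across, 18 mm tall, 12 g; z along its axis. All eight start in the cup.
- knob3_c (a point): Middle of control knob 4 of 8: black cylinder with a metal cap, 22 mm across, 18 mm tall, 12 g; z along its axis. All eight start in the cup.
- knob4_c (a point): Middle of control knob 5 of 8: black cylinder with a metal cap, 22 mm across, 18 mm tall, 12 g; z along its axis. All eight start in the cup.
- knob5_c (a point): Middle of control knob 6 of 8: black cylinder with a metal cap, 22 mm across, 18 mm tall, 12 g; z along its axis. All eight start in the cup.
- knob6_c (a point): Middle of control knob 7 of 8: black cylinder with a metal cap, 22 mm across, 18 mm tall, 12 g; z along its axis. All eight start in the cup.
- knob7_c (a point): Middle of control knob 8 of 8: black cylinder with a metal cap, 22 mm across, 18 mm tall, 12 g; z along its axis. All eight start in the cup.

How it is judged:
By the outcome, as a careful person would: the job done as asked, in the order asked, and still so for the second after the job is handed in, with the robot touching nothing.
It also fails if it takes over 72 s, if anything falls off the work surface, if the arm or the gripper's body presses on something with over 40 N, if the wrist force passes 120 N, or if a joint passes its speed limit or range.

## Robot

A 6-joint arm with a two-finger parallel gripper is mounted at the origin on the work surface. World frame = base frame: x ahead of the robot, y to its left, z up, the work surface at z = 0. Lengths are in m, angles in rad, forces in N, time in s.
With the tool pointing down it reaches from about 0.325 to 0.9 m from the base axis. Payload 6.1 kg.
Tool frame: the origin (TCP) lies midway between the tips of the shut fingers; the grasp point (between the pads) lies 19 mm behind it; z points along the fingers, y is the line along which they close (so a half turn about z gives the same grasp; the last joint's range is limited). The gripper opens to 85 mm and grips with 20 to 120 N. Pads are 22 mm wide; open, the fingers measure 114 mm over their backs; the gripper's body (76 mm by 85 mm) begins 54 mm behind the grasp point. The pads swing forward as they close: fully open they stand 13 mm farther back than shut.
Start: joints at [-1.342, 0.22, 1.526, -0, 1.395, -0.126], TCP at [0.217, -0.586, 0.231] pointing down, gripper open.
Joint ranges: [-2.98, 2.98], [-0.91, 2.08], [0.09, 2.57], [-1.24, 4.39], [0.2, 2.65], [-2.68, 2.68]. Speed limits (rad/s): [2.57, 2.57, 3.01, 3.14, 3.14, 3.14].

## Interface

Orientations are given as [roll, pitch, yaw] about the fixed x, y, z axes, in that order (R = Rz(yaw) Ry(pitch) Rx(roll)).
In Python, from plant import movep, move_l, set_joints, gripper_to, hold, inverse_kinematics, observe, get_image, get_calibration, Unreachable, job_done gives the robot as it stands. Calls block until the motion is done:
- movep(position, orientation): joint-space move of the TCP to a pose.
- move_l(position, feed=0.15, rotation=None, max_force=None): straight line of the TCP; rotation=None keeps the orientation; feed is the mean speed in m/s. With max_force (N) it stops when the force on the tool has changed by that much, and returns True; else False.
- set_joints(angles): joint-space move.
- gripper_to(opening, f_grip=None): finger opening in m; f_grip is the grip in N (None keeps the last); returns when the fingers have stopped.
- hold(seconds).
- inverse_kinematics(position, orientation): joint angles nearest the present ones, or None.
- observe(): the state.
- get_image(name): name is "scene" or "top" or "wrist"; returns (picture, depth): 400x640x3 uint8, red, green, blue; 400x640 float32, m along the optical axis (not along the pixel's ray), 0 where there is no reading.
- get_calibration(name): a dict with "intrinsics" (3x3 intrinsics, pixels), "world_from_camera" (4x4, takes a point from camera to world coordinates). Camera axes: x right, y down, z forward; pixel columns grow to the right and rows downward; lengths in m; the calibration is good to about 2 mm. The wrist camera is an equidistant fisheye: a pixel r from the principal point sees the ray r / f radians off the axis. A picture is of the moment at which its call begins: read the wrist's pose just before it. get_calibration takes no time and is no camera call; for the wrist camera it gives the pose at the moment of the call.
A pose or a line that the arm cannot do raises Unreachable and nothing moves.
- job_done(): hands the job in; it is judged then, once.
The state is a dict: "time_s": time; "q": joint angles; "joint_velocities": joint speeds; "joint_torque": joint torques, N m; "eef_pos": TCP position; "tcp_rot": TCP orientation; "ft_force": force on the tool from outside, world axes, zero at the start; "torque": the same for the moment, N m; "opening": finger opening in m; "grasp_force": force on a finger pad.
Only numpy, scipy, OpenCV 4.12 (cv2) and the standard library are available. Lean on these libraries where they do the work, as an engineer would, in place of code of your own. Each camera call takes 0.05 s, during which the arm holds its last target. There are 200 camera calls.

## Working session

There is one attempt and no reset: what is moved stays moved. The work goes in short steps, each a Python script; the robot and the scene stay as the last script left them, time stands still between calls to the robot, and variables do not carry over. Pictures are saved under pics/ and viewed, at most 10 in all, crops included, and the job is handed in when it is done.

```bash
ls; mkdir -p pics
python3 - <<'E'
from plant import *
import cv2,numpy as np
for n in ("scene","top"):
    im,d=get_image(n); cv2.imwrite(f"pics/{n}0.png",im[:,:,::-1]); np.save(f"{n}0_d.npy",d)
    c=get_calibration(n); print(n,np.round(c["intrinsics"],1).tolist(),np.round(c["world_from_camera"],3).tolist())
print(observe()["time_s"],observe()["tcp_rot"])
E
```

```text
pics
scene [[425.3, 0.0, 315.3], [0.0, 425.3, 201.7], [0.0, 0.0, 1.0]] [[-0.492, 0.665, -0.562, 1.343], [0.871, 0.37, -0.323, 0.439], [-0.007, -0.649, -0.761, 1.142], [0.0, 0.0, 0.0, 1.0]]
top [[413.7, 0.0, 324.3], [0.0, 413.7, 198.8], [0.0, 0.0, 1.0]] [[0.02, -0.994, 0.108, 0.427], [-1.0, -0.022, -0.017, 0.013], [0.019, -0.108, -0.994, 1.307], [0.0, 0.0, 0.0, 1.0]]
0.1 [-3.13988809e+00 -2.32935599e-04  3.54780600e-01]
```

View pics/scene0.png

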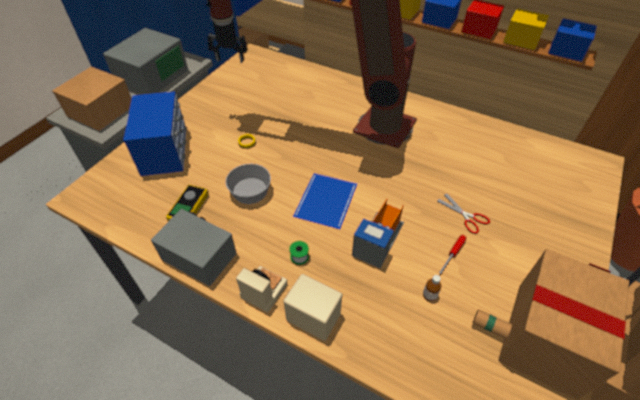

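View pics/top0.png

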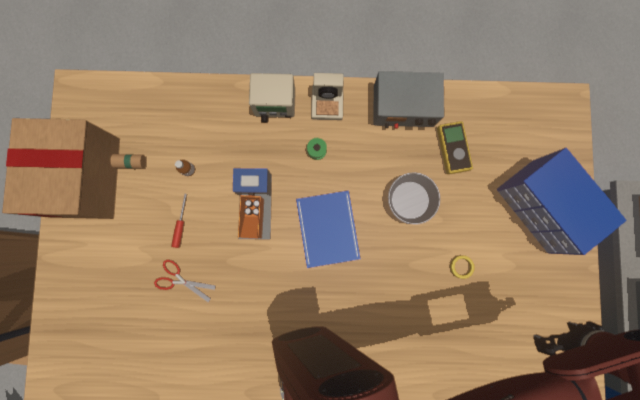

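The scene view shows the stand with the cup under the blue hood at about (375,235), the mat at (326,200) and the bowl at (248,185). In the top view the cup is at (251,217), with its lip toward the robot and its hood at (250,181). The mat is at (328,229) and the bowl at (413,199).

```bash
cat > h.py <<'E'
from plant import *
import cv2,numpy as np
def cloud(n,im=None,d=None):
    if im is None: im,d=get_image(n)
    c=get_calibration(n);K=c["intrinsics"];T=np.array(c["world_from_camera"])
    v,u=np.mgrid[:400,:640]
    P=np.stack([(u-K[0][2])/K[0][0]*d,(v-K[1][2])/K[1][1]*d,d],-1)@T[:3,:3].T+T[:3,3]
    P[d==0]=np.nan
    return im,P,cv2.cvtColor(im,cv2.COLOR_RGB2HSV)
def mask(h,lo,hi,box=None):
    m=cv2.inRange(h,lo,hi)
    if box:
        b=np.zeros_like(m);x0,x1,y0,y1=box;b[y0:y1,x0:x1]=1;m=m*b
    return m>0
def plane(n,uv,z):
    c=get_calibration(n);K=np.array(c["intrinsics"]);T=np.array(c["world_from_camera"])
    r=np.c_[np.asarray(uv,float).reshape(-1,2),np.ones(len(np.asarray(uv).reshape(-1,2)))]@np.linalg.inv(K).T@T[:3,:3].T
    return T[:3,3]+r*((z-T[2,3])/r[:,2])[:,None]
def rect(p):
    (c,s,a)=cv2.minAreaRect((p[:,:2]*1000).astype(np.float32));return np.round(c,1),np.round(s,1),round(a,2)
E
python3 - <<'E'
from h import *
im=cv2.imread("pics/top0.png")[:,:,::-1].copy(); im,P,h=cloud("top",im,np.load("top0_d.npy"))
def rep(name,m):
    q=P[m];q=q[~np.isnan(q[:,0])];print(name,len(q),"z",np.round(np.percentile(q[:,2],[5,50,95]),3),rect(q)); return q
o=mask(h,(4,140,60),(16,255,255),(225,280,185,250))
q=rep("orange",o); t=q[q[:,2]>.083]; print(len(t),rect(t)); 
for s in (t[t[:,1]>np.median(q[:,1])],t[t[:,1]<np.median(q[:,1])]): print("cheek",rect(s),np.polyfit(s[:,0],s[:,1],1),s[:,:2].min(0),s[:,:2].max(0))
b=mask(h,(100,100,40),(125,255,255))
bx=np.zeros_like(b);bx[160:200,225:280]=1; hq=rep("hood",b&(bx>0)&(P[:,:,2]>.105))
bx[:]=0;bx[185:275,290:365]=1
mm=(b&(bx>0)).astype(np.uint8); c=max(cv2.findContours(mm,0,2)[0],key=cv2.contourArea)
print("mat",rect(plane("top",c,.003)))
bx[:]=0;bx[165:235,378:450]=1
r=(bx>0)&(P[:,:,2]>.05)&(P[:,:,2]<.075); q=rep("bowl",r); print(cv2.minEnclosingCircle((q[:,:2]*1000).astype(np.float32)))
bx[:]=0;bx[130:170,300:335]=1; rep("reel",(bx>0)&(P[:,:,2]>.03))
bx[:]=0;bx[250:285,445:480]=1; rep("tape",(bx>0)&(P[:,:,2]>.01))
bx[:]=0;bx[150:180,170:200]=1; rep("flux",(bx>0)&(P[:,:,2]>.02))
bx[:]=0;bx[190:250,165:192]=1; rep("driver",(bx>0)&(P[:,:,2]>.01))
big=cv2.resize(im[150:290,160:460],None,fx=2.6,fy=2.6,interpolation=cv2.INTER_CUBIC);cv2.imwrite("pics/crop1.png",big[:,:,::-1])
E
```

```text
orange 771 z [0.011 0.051 0.091] (array([504.6, 220.7]), array([ 76.4, 124.6]), 88.95)
138 (array([505.2, 213.2]), array([ 61., 123.]), 88.52)
cheek (array([507.5, 241. ]), array([ 21.5, 123.7]), 79.06) [-0.06693088  0.27385702] [0.44478308 0.21874566] [0.56619293 0.24447336]
cheek (array([508.1, 186.8]), array([125.8,  33.6]), 14.18) [0.13479899 0.11981362] [0.44305635 0.18198985] [0.5665374  0.21793318]
hood 406 z [0.114 0.118 0.121] (array([608.1, 210.2]), array([62.1, 93.6]), 1.34)
mat (array([475.4, -20.4]), array([213. , 160.8]), 10.54)
bowl 392 z [0.051 0.059 0.065] (array([ 572.8, -280.4]), array([156.4, 156.1]), 45.47)
((572.9304809570312, -280.966064453125), 79.70624542236328)
reel 309 z [0.042 0.046 0.05 ] (array([726.2,  19. ]), array([60.6, 60.8]), 48.46)
tape 230 z [0.012 0.019 0.023] (array([ 367.4, -441.5]), array([67.7, 72.3]), 0.52)
flux 235 z [0.027 0.067 0.101] (array([652.3, 420.8]), array([35.8, 43.8]), 62.63)
driver 285 z [0.013 0.021 0.027] (array([492.8, 438. ]), array([ 26.4, 169.8]), 82.6)
```

View pics/crop1.png

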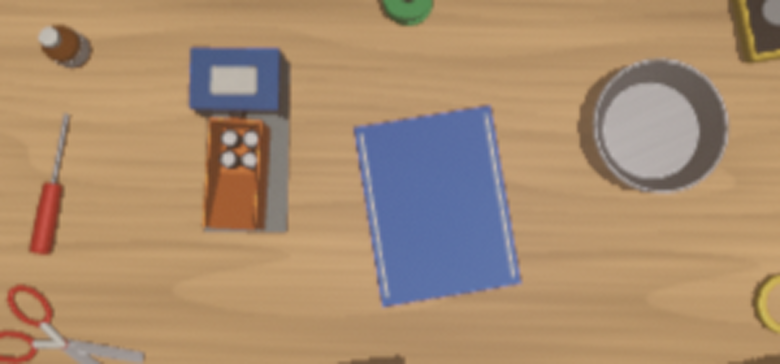

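The close-up shows the cup lined up with the world x axis, its centre near (0.516, 0.213), with the knobs at its back. The mat is turned about 10.5° with its centre at (0.475, −0.020). The bowl is at (0.573, −0.281). Next I'll check the poses with IK.

```bash
cat >> h.py <<'E'
from scipy.spatial.transform import Rotation as Ro
def rpy(R): return R.as_euler("xyz").tolist()
# cup frame: yaw, tip t (forward). handle grasp: lean L (gripper body toward +x of cup), grasp at cup point g
def cupR(yaw,t): return Ro.from_euler("z",yaw)*Ro.from_euler("y",-t)
GP=0.017  # grasp point behind TCP
def handle_tcp(cup_c,R,L,flip=0):
    Rt=R*Ro.from_euler("y",L)*Ro.from_euler("x",np.pi)*Ro.from_euler("z",np.pi*flip)
    return (np.asarray(cup_c)+R.apply([.084,0,.0255])+Rt.apply([0,0,GP])).tolist(), rpy(Rt)
def cup_from_lip(lip,R): return np.asarray(lip)-R.apply([-.074,0,.0165])
MY=np.radians(10.5); MAT=np.array([.4754,-.0204])
PLACE=np.r_[MAT-.0185*np.array([np.cos(MY),np.sin(MY)]),.003+.0425]
BOWL=np.array([.573,-.281])
E
python3 - <<'E'
from h import *
for yw in (0,np.pi):
    print([None if (q:=inverse_kinematics(p,[np.pi,0,yw+a])) is None else np.round(q,2).tolist() for p,a in (([.516,.213,.2],0),([.516,.213,.042],0),([.42,.213,.05],0),([PLACE[0],PLACE[1],.04],MY))])
for L in (0,15,30,45):
  for f in (0,1):
    print(L,f,end=" ")
    R=cupR(MY,0);p,o=handle_tcp(PLACE,R,np.radians(L),f);q=inverse_kinematics(p,o);print(None if q is None else np.round(q,2).tolist())
    for by in (-26,-50,0):
      y=np.radians(by);u=np.array([np.cos(y),np.sin(y)])
      for t,z in ((0,.17),(45,.14),(85,.088),(95,.088)):
        R=cupR(y,np.radians(t));p,o=handle_tcp(cup_from_lip(np.r_[BOWL+.025*u,z],R),R,np.radians(L),f)
        q=inverse_kinematics(p,o);print("  ",by,t,None if q is None else np.round(q,2).tolist())
E
```

```text
[[0.25, 0.09, 1.74, -0.0, 1.32, 1.82], [0.25, 0.28, 1.84, -0.0, 1.02, 1.82], [0.3, 0.07, 2.06, -0.0, 1.01, 1.87], [-0.22, 0.06, 2.1, -0.0, 0.98, 1.16]]
[[0.25, 0.09, 1.74, 0.0, 1.32, -1.32], [0.25, 0.28, 1.84, 0.0, 1.02, -1.32], [0.3, 0.07, 2.06, 0.0, 1.01, -1.27], [-0.22, 0.06, 2.1, 0.0, 0.98, -1.98]]
0 0 [-0.16, 0.22, 1.89, -0.0, 1.03, 1.23]
   -26 0 [-0.55, 0.75, 0.94, -0.0, 1.45, 1.47]
   -26 45 [-0.6, 0.1, 1.82, 0.24, 0.45, 1.25]
   -26 85 [-0.68, 0.06, 2.37, 2.82, 0.79, -1.36]
   -26 95 [-0.7, 0.2, 2.41, 2.87, 1.14, -1.43]
   -50 0 [-0.64, 0.71, 0.99, -0.0, 1.43, 1.8]
   -50 45 [-0.53, 0.13, 1.8, -0.5, 0.52, 2.26]
   -50 85 [-0.36, 0.15, 2.26, 3.83, 0.87, -2.01]
   -50 95 [-0.32, 0.28, 2.29, 3.74, 1.18, -1.88]
   0 0 [-0.45, 0.71, 1.0, -0.0, 1.43, 1.12]
   0 45 [-0.67, 0.13, 1.79, 0.75, 0.7, 0.44]
   0 85 [-0.97, 0.17, 2.25, 1.98, 1.12, -0.91]
   0 95 [-1.03, 0.3, 2.27, 2.08, 1.36, -1.07]
0 1 [-0.16, 0.22, 1.89, 0.0, 1.03, -1.92]
   -26 0 [-0.55, 0.75, 0.94, -0.0, 1.45, -1.67]
   -26 45 [-0.6, 0.1, 1.82, 0.24, 0.45, -1.89]
   -26 85 [-0.68, 0.06, 2.37, 2.82, 0.79, 1.78]
   -26 
[... 2736 characters left out ...]

   -50 85 [-0.47, -0.05, 1.96, -0.45, 0.62, 2.26]
   -50 95 [-0.41, -0.14, 2.13, -0.84, 0.48, 2.66]
   0 0 None
   0 45 [-0.48, 0.54, 1.1, -0.0, 1.5, 1.09]
   0 85 [-0.78, -0.04, 1.95, 0.67, 0.81, 0.43]
   0 95 [-0.88, -0.12, 2.11, 0.99, 0.79, 0.08]
45 1 [-0.06, 0.8, 1.25, -0.18, 1.85, -1.8]
   -26 0 None
   -26 45 [-0.56, 0.57, 1.06, -0.0, 1.51, -1.68]
   -26 85 [-0.63, -0.1, 2.01, 0.21, 0.55, -1.89]
   -26 95 [-0.66, -0.23, 2.2, 0.48, 0.34, -2.16]
   -50 0 None
   -50 45 [-0.63, 0.54, 1.1, -0.0, 1.5, -1.33]
   -50 85 [-0.47, -0.05, 1.96, -0.45, 0.62, -0.89]
   -50 95 [-0.41, -0.14, 2.13, -0.84, 0.48, -0.49]
   0 0 None
   0 45 [-0.48, 0.54, 1.1, -0.0, 1.5, -2.05]
   0 85 None
   0 95 None
```

Run:
```python
from h import *
o=[np.pi,0,0]
gripper_to(.085)
movep([.516,.213,.19],o)
im,d=get_image("wrist");cv2.imwrite("pics/w1.png",im[:,:,::-1])
move_l([.516,.213,.13],.2)
print(move_l([.516,.213,.040],.08,max_force=6), observe()["eef_pos"])
gripper_to(.04,50);s=observe();print(s["opening"],s["grasp_force"],s["ft_force"],s["time_s"])
move_l([.516,.213,.047],.04);s=observe();print(s["opening"],s["grasp_force"],s["ft_force"])
print(move_l([.430,.213,.047],.08,max_force=10));s=observe();print(s["eef_pos"],s["opening"],s["ft_force"],s["time_s"])
im,P,h=cloud("top");cv2.imwrite("pics/t2.png",cv2.resize(im[150:290,160:460],None,fx=2.6,fy=2.6)[:,:,::-1])
```

```text
False [0.51659612 0.21314366 0.04068162]
0.05981664535429583 54.57979917526245 [0.39970686 1.1333411  4.64669766] 5.4417
0.059655624231313716 54.357613921165466 [-0.54813862  0.01876997 -1.83442071]
False
[0.43062429 0.21306893 0.04723548] 0.05948897792511589 [ 0.17489661 -0.1525342  -1.50030666] 6.9917
```

View pics/t2.png

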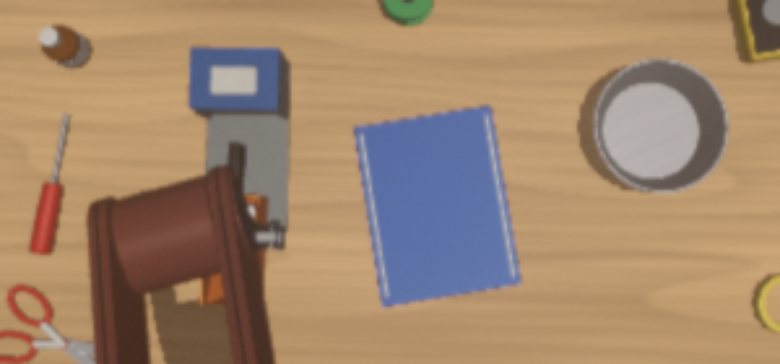

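The handle is clear of the hood, with its tip at about (237,145) in the crop and the hood edge at row 112. The cup is hanging in the gripper, so I'll carry it to the mat.

Run:
```python
from h import *
o=[np.pi,0,MY]
move_l([.430,.213,.10],.12)
movep([PLACE[0],PLACE[1],.10],o)
move_l([PLACE[0],PLACE[1],.048],.10)
print(move_l([PLACE[0],PLACE[1],.032],.02,max_force=3));s=observe();print(s["eef_pos"],s["ft_force"])
gripper_to(.085);hold(.2)
move_l([PLACE[0],PLACE[1],.17],.15)
# retreat to a point behind/above the handle, leaning
R=cupR(MY,0);L=np.radians(45);p,oo=handle_tcp(PLACE,R,L)
a=np.array(p)-Ro.from_euler("xyz",oo).apply([0,0,.12])
movep(a.tolist(),oo)
im,P,h=cloud("top");cv2.imwrite("pics/t3.png",cv2.resize(im[150:290,160:460],None,fx=2.6,fy=2.6)[:,:,::-1])
im,d=get_image("scene");cv2.imwrite("pics/s3.png",cv2.resize(im[130:280,200:460],None,fx=3,fy=3)[:,:,::-1])
m=mask(h,(4,140,60),(16,255,255))&(abs(P[:,:,0]-.45)<.12)&(abs(P[:,:,1]+.02)<.1);q=P[m]
t=q[q[:,2]>.08];print(len(q),np.percentile(q[:,2],[5,50,95]),rect(t),PLACE,rect(q))
print(observe()["time_s"])
```

```text
True
[ 0.45738355 -0.02394285  0.03778323] [-0.43608573 -0.45698046  3.24220032]
533 [0.00621104 0.03702192 0.27711648] (array([422.2,   8.5]), array([ 78.3, 196.5]), 50.34) [ 0.45720978 -0.02377136  0.0455    ] (array([430.4,  17.6]), array([123.6, 163.8]), 17.19)
12.675
```

View pics/s3.png

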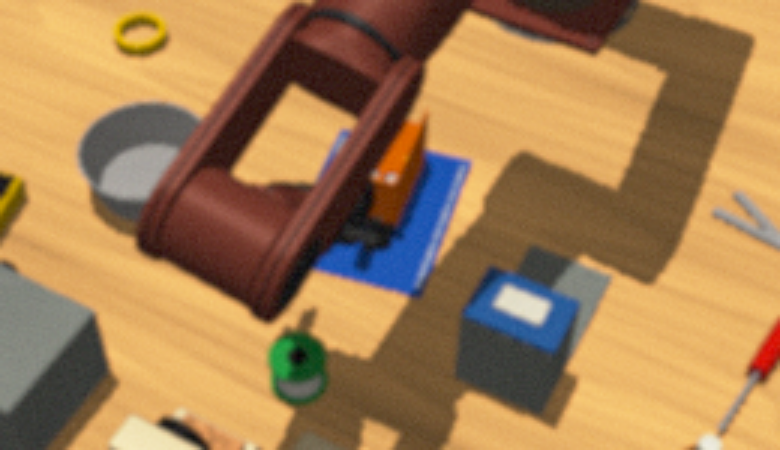

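View pics/t3.png

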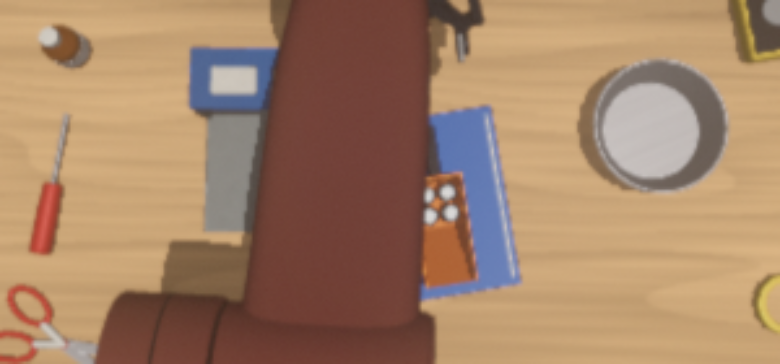

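The cup stands upright on the mat with its knobs at the back; in the crop its rear-right rim corner is at about (463,172) and its front-right corner at (478,280). I'll compare those corners with the expected positions and plan the pour joint path.

```bash
cat >> h.py <<'E'
def pour_path(L,yw,out=.025):
    """(cup centre, yaw, tip) waypoints, start on mat"""
    y=np.radians(yw);u=np.array([np.cos(y),np.sin(y),0])
    W=[(PLACE+[0,0,.10],MY,0)]
    W.append((np.array([.45,-.12,.17]),(MY+y)/2,np.radians(15)))
    for t,z in ((38,.150),(55,.125),(65,.112),(72,.102),(78,.096),(84,.092),(90,.090)):
        R=cupR(y,np.radians(t));W.append((cup_from_lip(np.r_[BOWL,z]+out*u,R),y,np.radians(t)))
    return W
E
python3 - <<'E'
from h import *
px=np.array([[463,172],[478,280]])/2.6+[160,150]
print(plane("top",px,.088)[:,:2].round(4).tolist(),(PLACE+cupR(MY,0).apply([[.05,-.029,0],[-.074,-.029,0]])).round(4)[:,:2].tolist())
for L in (40,45,50):
  for yw in (-30,-36,-42):
    print(L,yw)
    for c,y,t in [(PLACE,MY,0)]+pour_path(L,yw):
        p,o=handle_tcp(c,cupR(y,t),np.radians(L));q=inverse_kinematics(p,o);print("  ",round(np.degrees(t)),np.round(p,3),None if q is None else np.round(q,2).tolist())
E
```

```text
[[0.5091, -0.0489], [0.388, -0.0678]] [[0.5117, -0.0432], [0.3897, -0.0658]]
40 -30
   0 [ 0.529 -0.01   0.058] [-0.07, 0.74, 1.32, -0.16, 1.76, 1.35]
   0 [ 0.529 -0.01   0.158] [-0.07, 0.62, 1.3, -0.17, 1.91, 1.32]
   15 [ 0.516 -0.131  0.201] [-0.35, 0.38, 1.45, -0.08, 1.74, 1.39]
   38 [ 0.697 -0.353  0.237] [-0.57, 0.63, 0.97, -0.0, 1.57, 1.53]
   55 [ 0.671 -0.337  0.243] [-0.58, 0.31, 1.41, 0.02, 1.15, 1.51]
   65 [ 0.652 -0.326  0.244] [-0.58, 0.15, 1.65, 0.03, 0.91, 1.5]
   72 [ 0.637 -0.318  0.241] [-0.59, 0.04, 1.8, 0.05, 0.74, 1.48]
   78 [ 0.625 -0.311  0.239] [-0.6, -0.04, 1.93, 0.08, 0.59, 1.45]
   84 [ 0.611 -0.303  0.238] [-0.6, -0.12, 2.05, 0.13, 0.45, 1.4]
   90 [ 0.598 -0.296  0.237] [-0.61, -0.19, 2.17, 0.22, 0.3, 1.3]
40 -36
   0 [ 0.529 -0.01   0.058] [-0.07, 0.74, 1.32, -0.16, 1.76, 1.35]
   0 [ 0.529 -0.01   0.158] [-0.07, 0.62, 1.3, -0.17, 1.91, 1.32]
   15 [ 0.516 -0.135  0.201] [-0.37, 0.38, 1.45, -0.06, 1.75, 1.43]
   38 [ 0.689 -0.365  0.237] [-0.59, 0.63, 0.98, 0.0, 1.57, 1.61]
   55 [ 0.664 -0.347  0.243] [-0.58, 0.31, 1.41, -0.01, 1.15, 1.62]
   65 [ 
[... 4387 characters left out ...]
, -0.09, 0.54, 1.7]
50 -42
   0 [ 0.527 -0.011  0.06 ] [-0.06, 0.87, 1.18, -0.2, 1.94, 1.34]
   0 [ 0.527 -0.011  0.16 ] [-0.06, 0.75, 1.18, -0.21, 2.07, 1.32]
   15 [ 0.512 -0.138  0.202] [-0.37, 0.51, 1.32, -0.06, 1.91, 1.47]
   38 [ 0.677 -0.375  0.238] [-0.62, 0.78, 0.77, 0.02, 1.8, 1.69]
   55 [ 0.655 -0.354  0.243] [-0.6, 0.43, 1.24, -0.01, 1.38, 1.71]
   65 [ 0.638 -0.34   0.243] [-0.58, 0.26, 1.49, -0.04, 1.14, 1.74]
   72 [ 0.626 -0.329  0.239] [-0.57, 0.14, 1.65, -0.08, 0.97, 1.77]
   78 [ 0.615 -0.319  0.237] [-0.55, 0.05, 1.78, -0.11, 0.84, 1.81]
   84 [ 0.604 -0.309  0.236] [-0.53, -0.03, 1.9, -0.17, 0.7, 1.87]
   90 [ 0.593 -0.299  0.235] [-0.52, -0.11, 2.02, -0.26, 0.57, 1.96]
```

The corners agree to within a few mm. I'll use a 45° lean and a pour yaw of −33°, grip the handle, lift, and look before pouring.

Run:
```python
from h import *
L=np.radians(45);W=pour_path(45,-33)
p,o=handle_tcp(PLACE,cupR(MY,0),L)
gripper_to(.05)
print(move_l(p,.10,max_force=8),observe()["eef_pos"],p)
gripper_to(.005,100);s=observe();print(s["opening"],s["grasp_force"],s["ft_force"],s["time_s"])
move_l((np.array(p)+[0,0,.02]).tolist(),.05);
s=observe();print(s["opening"],s["grasp_force"],s["ft_force"],s["torque"])
for c,y,t in W[:3]:
    p,o=handle_tcp(c,cupR(y,t),L);movep(p,o)
s=observe();print(s["eef_pos"],p,s["opening"],s["ft_force"],s["time_s"])
im,d=get_image("scene");cv2.imwrite("pics/s4.png",cv2.resize(im[90:260,180:440],None,fx=3,fy=3)[:,:,::-1])
```

```text
False [ 0.52868533 -0.01063214  0.0594793 ] [0.5279836708282909, -0.0106541926696904, 0.058979184719828694]
0.013053289900876367 97.32324600219727 [2.58348194 0.37404883 2.29174816] 14.8833
0.012826917354687637 97.28232979774475 [ 0.00425171  0.55321597 -1.72973734] [ 0.10229465 -0.69099637  0.00295373]
[ 0.69198156 -0.35599258  0.23584106] [0.692001455182809, -0.3582804485972695, 0.23749332530601205] 0.012738605340965901 [-0.68570214  0.14164164 -2.40649407] 17.55
```

View pics/s4.png

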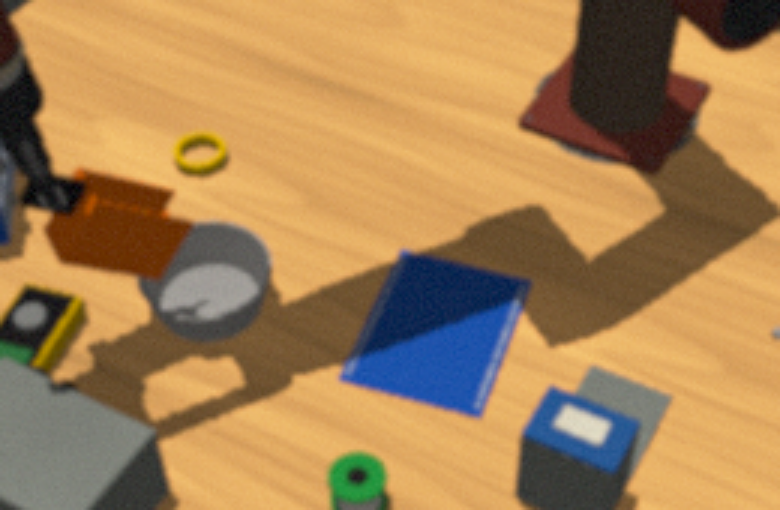

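The cup is tipped about 38° with its lip above the bowl, around (190,240). I'll compare the cheek's extremes with the model, and pour only if they agree.

Run:
```python
from h import *
L=np.radians(45);W=pour_path(45,-33)
c,y,t=W[2]; R=cupR(y,t)
im,P,h=cloud("scene")
m=mask(h,(4,140,40),(16,255,255))&(np.linalg.norm(P-c,axis=2)<.13)
m=cv2.erode(m.astype(np.uint8),np.ones((2,2)))>0
q=R.inv().apply(P[m]-c)*1000
n=q[abs(q[:,1])>20]
print(len(q),np.percentile(q,[2,50,98],axis=0).round(1).tolist())
# near cheek in the cup model frame: rectangle, should be angle 0
k=q[abs(q[:,1]-np.median(q[:,1]))<6]; print("cheek",len(k),cv2.minAreaRect(k[:,[0,2]].astype(np.float32)))
cn=cv2.minAreaRect(k[:,[0,2]].astype(np.float32)); a=cn[2]; dev=min(a%90,90-a%90); print("dev deg",dev)
if dev<8 and abs(np.percentile(q,2,axis=0)[0]+74)<15:
    for c,y,t in W[3:]:
        p,o=handle_tcp(c,cupR(y,t),L)
        move_l(p,.03 if t>1.1 else .06,rotation=o)
        s=observe();print(round(np.degrees(t)),s["time_s"],s["ft_force"].round(2) if hasattr(s["ft_force"],"round") else s["ft_force"])
    hold(.7);s=observe();print(s["time_s"],s["ft_force"],s["opening"])
    im,d=get_image("scene");cv2.imwrite("pics/s5.png",cv2.resize(im[110:260,180:440],None,fx=3,fy=3)[:,:,::-1])
```

```text
1110 [[-76.6, -27.6, -37.2], [-8.9, 30.6, 12.0], [44.8, 35.7, 43.4]]
cheek 751 ((-16.497215270996094, 2.6171722412109375), (125.46107482910156, 87.27852630615234), 0.49598342180252075)
dev deg 0.49598342180252075
55 18.3167 [ 0.5  -0.88 -2.31]
65 19.1917 [-0.35 -0.7  -2.53]
72 19.9 [ 0.    0.6  -1.96]
78 20.5417 [-0.41 -1.16 -1.55]
84 21.1917 [ 0.34  0.   -1.73]
90 21.85 [-0.66  0.33 -0.26]
22.55 [-0.5908007   0.59677345 -1.13132111] 0.01242995955197587
```

View pics/s5.png

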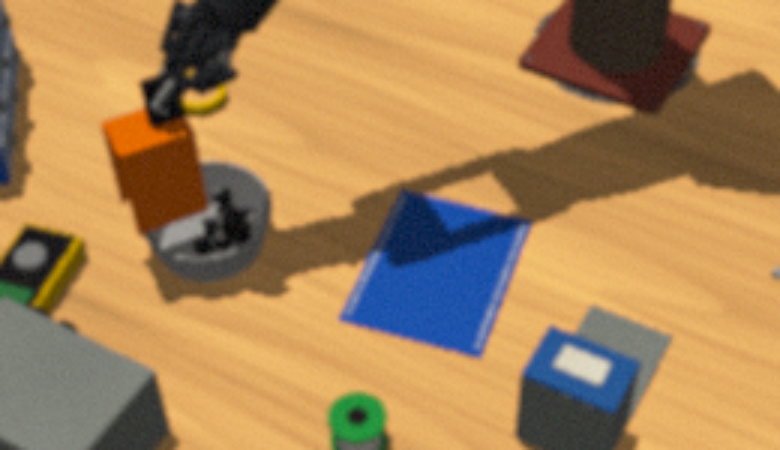

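Black knobs lie in the bowl around (225,230). I'll tip the cup a little further to be sure it is empty, untip along the same path and check from above.

Run:
```python
from h import *
L=np.radians(45);W=pour_path(45,-33)
y=W[-1][1];t=np.radians(96);R=cupR(y,t);c=cup_from_lip(np.r_[BOWL,.092]+.025*np.array([np.cos(y),np.sin(y),0]),R)
p,o=handle_tcp(c,R,L)
try: move_l(p,.03,rotation=o);hold(.5)
except Unreachable: print("x")
for c,y,t in W[-1:1:-1]:
    p,o=handle_tcp(c,cupR(y,t),L);move_l(p,.12,rotation=o)
for c,y,t in W[1::-1]:
    p,o=handle_tcp(c,cupR(y,t),L);movep(p,o)
hold(.3);s=observe();print(s["time_s"],s["ft_force"],s["opening"])
im,P,h=cloud("top");cv2.imwrite("pics/t6.png",cv2.resize(im[150:290,260:460],None,fx=3.9,fy=3.9)[:,:,::-1])
m=(P[:,:,2]>.05)&(P[:,:,2]<.08)&(np.hypot(P[:,:,0]-BOWL[0],P[:,:,1]-BOWL[1])<.1);q=P[m];print(cv2.minEnclosingCircle((q[:,:2]*1000).astype(np.float32)))
```

```text
28.0917 [-0.26462522  0.76283091 -1.318631  ] 0.012464550168614742
((572.7275390625, -280.83642578125), 79.62911224365234)
```

View pics/t6.png

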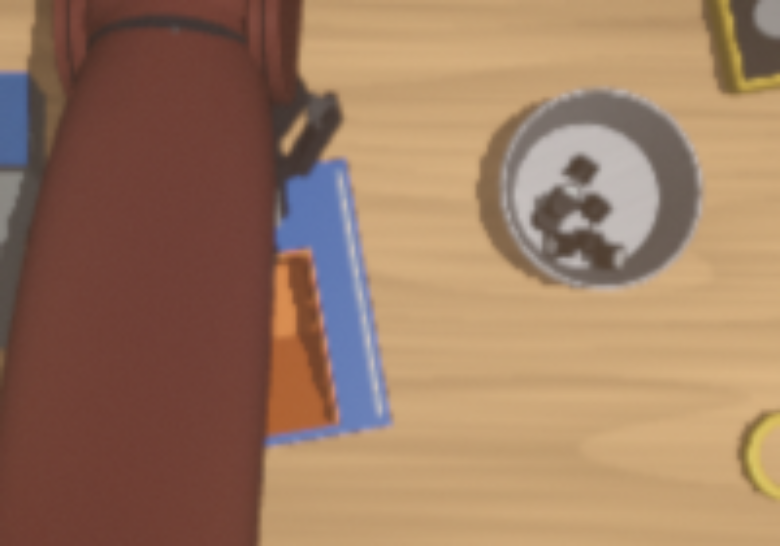

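The bowl is unmoved with the knobs at about (580,215), and the visible part of the cup is empty. The 1.3 N load matches the empty cup. I'll set it down.

Run:
```python
from h import *
L=np.radians(45);R=cupR(MY,0);p,o=handle_tcp(PLACE,R,L);p=np.array(p)
move_l((p+[0,0,.012]).tolist(),.12)
print(move_l((p-[0,0,.004]).tolist(),.02,max_force=2.5),observe()["eef_pos"],p,observe()["ft_force"])
gripper_to(.05);hold(.2)
move_l((np.array(observe()["eef_pos"])-Ro.from_euler("xyz",o).apply([0,0,.13])).tolist(),.12)
movep([.35,.45,.3],[np.pi,0,.8]);hold(.3)
im,P,h=cloud("top");cv2.imwrite("pics/t7.png",cv2.resize(im[150:290,160:460],None,fx=2.6,fy=2.6)[:,:,::-1])
m=mask(h,(4,140,40),(16,255,255))&(abs(P[:,:,0]-.45)<.12)&(abs(P[:,:,1]+.02)<.1);q=P[m];tt=q[q[:,2]>.08]
print(np.percentile(q[:,2],[2,50,98]),tt[:,2].max(),rect(tt),PLACE)
im,d=get_image("scene");cv2.imwrite("pics/s7.png",cv2.resize(im[130:280,200:460],None,fx=3,fy=3)[:,:,::-1])
s=observe();print(s["time_s"],s["ft_force"])
```

```text
True [ 0.52790873 -0.01066583  0.05924604] [ 0.52798367 -0.01065419  0.05897918] [2.23972455 0.2879487  5.05749784]
[0.00253195 0.02192935 0.08941198] 0.0933078973211443 (array([450.1,  -2.4]), array([ 46.3, 127.2]), 76.38) [ 0.45720978 -0.02377136  0.0455    ]
33.8667 [ 0.19269521 -0.07242965  0.1811203 ]
```

View pics/t7.png

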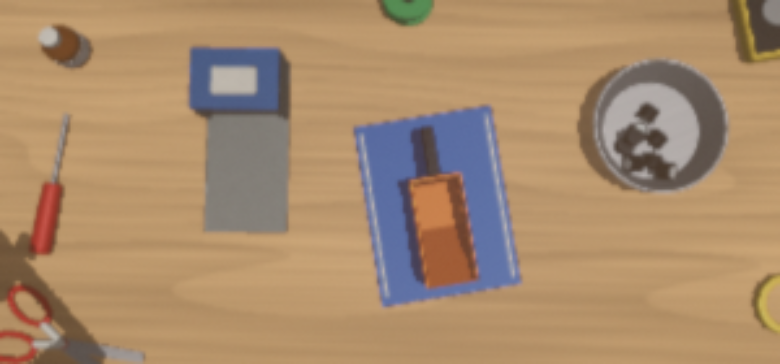

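The empty cup stands upright on the mat at about (440,225), the knobs are in the bowl at about (645,145), and nothing else has moved.

```bash
python3 -c "
from plant import *
print(job_done())"
```

```text
the job is handed in; nothing more can be done
None
```

The job is handed in at about 34 s: the knobs are in the bowl, which hasn't moved, and the empty cup stands upright on the mat; I didn't count all eight knobs one by one, but the cup looked empty and its weight matched an empty cup.

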